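Load a label reel on the vial labeller and scan it in

TASK

Load the blue label reel on the vial labeller: lower it, code sticker up, over the upright spindle until it sits flat on the platter (do not drop it down the spindle), and let go of it. Then scan it in: draw the barcode scanner out of its slanted cradle, turn it so that its red window looks straight down, and finish with the scanner still held steadily in the gripper, aimed at the code sticker on the blue reel with the window about 10 cm above it and touching nothing else. Leave the yellow reel, vials, beaker, flask, jar and meter standing where they are.

Things in the scene. Friction and masses are not known exactly. Their poses are not given: they have to be found in the camera images.
- reel_blue: the reel to load: round, with blue flanges, 60 mm across and 36 mm high, white labels wound between the flanges, a plain bore 18 mm wide right through; 0.12 kg, standing upright on the bench. Origin at the centre of its underside, z up along the bore.
- reel_blue_code (a point): the middle of the white code sticker (16 by 26 mm, black bars) on the blue reel's upper flange: 19.5 mm from the bore's axis along the reel's x, 36 mm above its underside.
- labeller: vial labeller, fixed: white housing 170 (x) by 260 mm (y), aluminium deck 36 mm above the bench. Origin under the housing's middle, y points to the end with the platter. At the other end (y below 5 mm) guide rollers, peel blade, wrap rollers and a pad rise up to 58 mm above the deck; nothing but the spindle stands within 70 mm of the spindle's axis.
- spindle (a point): on the axis of the upright steel spindle, at the level of the platter's top, where the reel's underside comes to rest (x 0, y 70, z 44 mm in the labeller's frame; same axes, z up). The spindle is 13 mm thick and rises 52 mm above this point, the last 7 mm tapering to 5 mm; the grey platter round it is 90 mm wide and turns freely.
- scanner: cordless pistol-shaped barcode scanner, light grey, yellow nose, 0.19 kg. Origin mid-handle, where to grip it, near its centre of mass. x runs along the handle to the head, y across, -z is the beam. Handle 34 mm wide (y), 28 mm thick (z), from x = -75 (butt) to 35 mm; head x 34 to 86, y +-30, z 22 to -77 mm; trigger under the handle (12 mm wide, x 14 to 30 mm, down to z = -23 mm).
- scanner_window (a point): middle of the scanner's red window, 60 mm along x and 77.5 mm along -z from the scanner's origin; axes as the scanner's, the beam leaves along -z. Aimed straight down when the scanner's z points up, the handle level. In the cradle the handle's x rises at 50 degrees and the nose points forward, 40 degrees below level.
- cradle: the scanner's charging cradle, fixed: white foot 140 by 90 by 12 mm, origin under it; x is the way the scanner leans, roughly away from the robot. A grey sleeve slanted at 50 degrees (walls 4 mm, closed below) encloses the handle from the butt to x = -30 mm of the scanner with 1.5 to 3 mm of play; a 22 mm wide tongue goes on under the handle to x = 8 mm.
- dock (a point): point fixed on the cradle where the docked scanner's origin lies: x 3, z 93.5 mm in the cradle's frame (same axes). The scanner draws out only along its own x, up the slant; after 45 mm its handle is out of the sleeve.
- reel_yellow: the other reel, the same size with yellow flanges. Leave alone. Origin at the centre of its underside.
- vial_a: capped glass vial, 28 mm wide, 57 mm high, standing on the labeller's deck between wrap rollers and pad. Leave alone. Origin at the centre of its underside.
- vial_b: capped glass vial, 28 mm wide, 57 mm high, on the bench. Leave alone. Origin at the centre of its underside.
- vial_c: like vial_b. Leave alone.
- beaker: empty glass beaker, 68 mm wide, 88 mm high, on the bench. Leave alone. Origin at the centre of its underside.
- flask: conical glass flask with a foil cap, 82 mm wide, 110 mm high. Leave alone. Origin at the centre of its underside.
- jar: amber jar with a red cap, 64 mm wide, 85 mm high. Leave alone. Origin at the centre of its underside.
- meter: handheld meter lying in its yellow holster, 185 (x) by 88 by 44 mm. Leave alone. Origin at the centre of its underside.
Not all that is in view belongs to the job. Leave any orange or turquoise look-alike of the cradle alone.

How it is judged:
By the outcome, as a careful person would: the job done as asked, in the order asked, and still so for the second after the job is handed in, while the arm keeps its last pose, push and grip.
It also fails if it takes over 58 s, if anything falls off the work surface, if the arm or the gripper's body presses on something with over 40 N, if the wrist force passes 120 N, or if a joint passes its speed limit or range.

ROBOT

A 6-joint arm with a two-finger parallel gripper is mounted at the origin on the work surface. World frame = base frame: x ahead of the robot, y to its left, z up, the work surface at z = 0. Lengths are in mm, angles in rad, forces in N, time in s.
With the tool pointing down it reaches from about 200 to 875 mm from the base axis. Payload 3.4 kg.
Tool frame: the origin (TCP) lies midway between the tips of the shut fingers; the grasp point (between the pads) lies 19 mm behind it; z points along the fingers, x is the direction in which the jaws open and shut, and the axes are right-handed (so a half turn about z gives the same grasp; the last joint's range is limited). The gripper opens to 94 mm and grips with 3 to 60 N. Pads are 16 mm wide; open, the fingers measure 119 mm over their backs; the gripper's body (75 mm by 177 mm) begins 78 mm behind the grasp point.
Start: joints at [1.054, 0.276, 1.505, -0, 1.361, -0.121], TCP at [221.71, 530.575, 205.493] pointing down, gripper open.
Joint ranges: [-2.89, 2.89], [-0.75, 2.08], [0.22, 2.7], [-1.18, 4.32], [0.11, 2.71], [-2.7, 2.7]. Speed limits (rad/s): [2.57, 2.57, 3.14, 3.14, 3.14, 3.14].

INTERFACE

Orientations are given as [roll, pitch, yaw] about the fixed x, y, z axes, in that order (R = Rz(yaw) Ry(pitch) Rx(roll)).
In Python, from workcell import bot, optics gives the robot as it stands. The module is installed in compiled form; this text tells all that it offers.
- The arm moves only by the tool apply_moves, never from a script. Its argument "moves" is text: rows parted by semicolons, each of 7 numbers parted by spaces: the finger opening in cm, from 0 to 9.4, then the shift along the tool's x, y, z in cm, then the turn, a rotation vector about the tool's x, y, z in degrees. A call has 1 to 8 rows; each row is the pose to reach, as a shift and turn from the pose commanded when the call began, along the tool's axes at that moment; what a row does not reach only later rows make up. A row lasts 1/12 s, in which the tool goes at most 41.7 mm and 7.16 degrees, less where a joint would pass 70% of its speed; a pose out of reach is approached as far as the arm can. A call with a gripper value outside its range is refused whole. The fingers move at their own pace and stop on an object; "newtons" is the grip in N (left out, the last holds). Time passes only in rows, so rows that repeat a pose let the fingers close. It gives the time, the measured TCP pose, the force and the opening at its end, in the units of the state.
- bot.get_obs(): the state, without advancing time (a new reading comes with each control period).
- optics.get_image(name): name is "scene" or "side" or "wrist"; returns the picture (384x512x3 uint8, red, green, blue); there is no depth.
- optics.camera_info(name): a dict with "K" (3x3 intrinsics, pixels), "k1" (the pictures are not rectified: a ray, as slopes to the right and down, at radius r is drawn at 1 + k1 r^2 times it, then the intrinsics apply), "R" (3x3) and "t" (3): a world point X has camera coordinates R X + t. Camera axes: x right, y down, z forward; pixel columns grow to the right and rows downward; lengths in mm; the calibration is good to about 2 mm. A picture is of the moment at which its call begins: read the wrist's pose just before it. camera_info takes no time and is no camera call; for the wrist camera it gives the pose at the moment of the call.
- bot.finish_job(): hands the job in, once; it reports no verdict.
The state is a dict: "t": time; "joints": joint angles; "joint_vel": joint speeds; "tau": joint torques, N m; "position": TCP position; "tcp_rot": TCP orientation; "contact_force": force on the tool from outside, world axes, zero at the start; "wrist_torque": the same for the moment, N m; "finger_gap": finger opening in mm.
Only numpy, scipy, OpenCV 4.12 (cv2) and the standard library are available. Lean on these libraries where they do the work, as an engineer would, in place of code of your own. Each camera call takes 0.05 s, during which the arm holds its last target. There are 200 camera calls.

## Working session

There is one attempt and no reset: what is moved stays moved. The work goes in short steps, Python scripts to look and compute and a tool call to move; the robot and the scene stay as the last step left them, time stands still between calls to the robot, and variables do not carry over. Pictures are saved under pics/ and viewed, about 8 in all and at most 12, crops included, and the job is handed in when it is done.

Besides the shell and the picture viewer there is one more tool, called by a JSON object that holds its "op" and its "data", one argument or row to a line. apply_moves: Moves the arm, as the interface text tells. Its arguments: {"type":"object","properties":{"moves":{"type":"string"},"newtons":{"type":"number"}},"required":["moves"]}

```bash
mkdir -p pics; python3 - <<'E'
from workcell import bot, optics
import cv2, numpy as np
for n in ["scene","side","wrist"]:
    im=optics.get_image(n); cv2.imwrite(f"pics/{n}0.png",im[:,:,::-1])
    c=optics.camera_info(n); print(n,np.round(c["K"],1).tolist(),c["k1"],np.round(c["R"],3).tolist(),np.round(c["t"],1).tolist())
a=cv2.imread("pics/scene0.png")
cv2.imwrite("pics/scene0b.png",cv2.resize(a,(800,600),interpolation=cv2.INTER_CUBIC))
a=cv2.imread("pics/side0.png")
cv2.imwrite("pics/side0b.png",cv2.resize(a,(800,600),interpolation=cv2.INTER_CUBIC))
print(bot.get_obs())
E
```

```text
scene [[472.8, 0.0, 252.0], [0.0, 472.8, 185.5], [0.0, 0.0, 1.0]] -0.14169787597089453 [[-0.831, 0.556, 0.003], [0.334, 0.504, -0.796], [-0.445, -0.661, -0.605]] [410.1, -114.6, 1934.9]
side [[450.1, 0.0, 257.9], [0.0, 450.1, 197.2], [0.0, 0.0, 1.0]] 0.05630808885631525 [[0.841, -0.541, 0.021], [-0.233, -0.397, -0.888], [0.489, 0.741, -0.46]] [-427.7, 218.4, 1057.9]
wrist [[296.3, 0.0, 256.9], [0.0, 296.3, 188.6], [0.0, 0.0, 1.0]] -0.03017846659123856 [[0.386, 0.923, -0.0], [0.893, -0.373, 0.253], [0.234, -0.098, -0.967]] [-572.9, -26.5, 389.4]
{'t': 0.15, 'joints': array([ 1.05397822e+00,  2.76449643e-01,  1.50576632e+00, -2.64654374e-05,
        1.36070000e+00, -1.21025069e-01]), 'joint_vel': array([-0.00101273, -0.00238681, -0.00450843,  0.00061533,  0.00076038,
        0.00176298]), 'tau': array([ 2.19815607e-03, -4.04923296e+01, -2.37432539e+01,  7.03272130e-02,
        3.15954408e-02, -8.14899499e-05]), 'position': array([221.51858514, 530.19342748, 204.83378797]), 'tcp_rot': array([-3.14145858e+00,  1.31675353e-03,  1.17500891e+00]), 'contact_force': array([ 0.05490057, -0.58941552, -0.36874186]), 'wrist_torque': array([ 0.02764759, -0.00336028,  0.01823253]), 'finger_gap': 93.96145319369786}
```

View pics/scene0b.png

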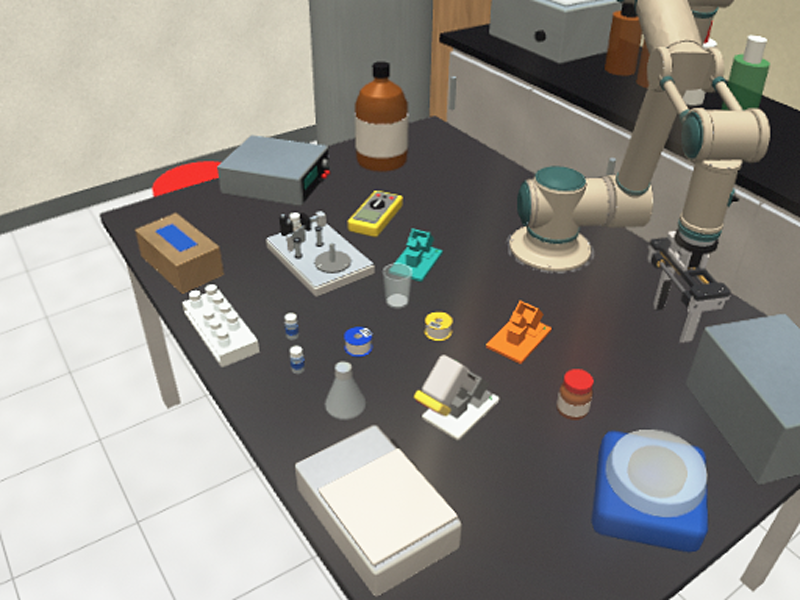

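View pics/side0b.png

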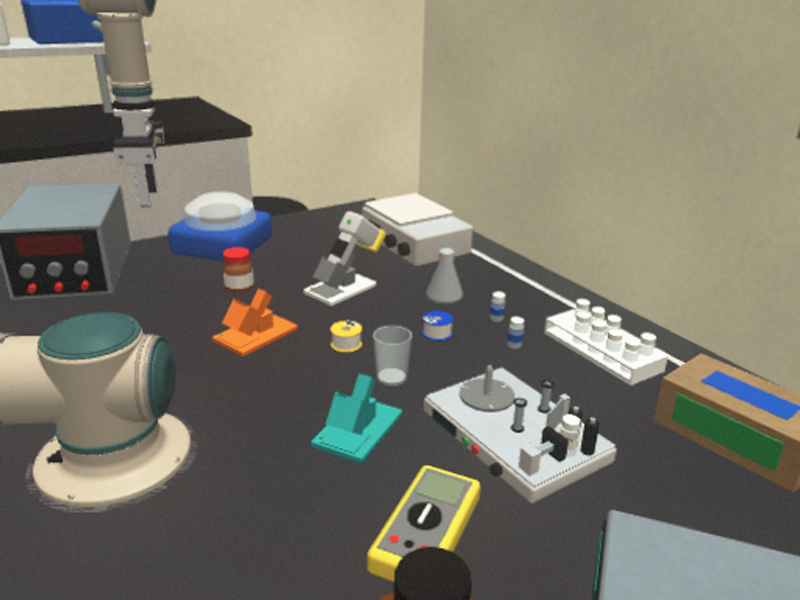

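The scene view shows the blue reel at about (358,341) in the 800-wide picture, the spindle at (333,247), the yellow reel at (438,325), the beaker at (397,285), the flask at (344,392) and the white cradle with the scanner at (455,395). The side view shows the same objects: blue reel (437,325), spindle tip (489,368), cradle foot (340,288).

```bash
cat > h.py <<'E'
import numpy as np, cv2
from scipy.spatial.transform import Rotation as Ro
def slopes(c,uv):
    K=np.array(c["K"]); d=np.array([(uv[0]-K[0,2])/K[0,0],(uv[1]-K[1,2])/K[1,1]]); s=d.copy()
    for _ in range(20): s=d/(1+c["k1"]*(s@s))
    return s
def ray(c,uv):
    R=np.array(c["R"]); s=slopes(c,uv); d=R.T@np.array([*s,1]); return -R.T@np.array(c["t"]), d/np.linalg.norm(d)
def plane(c,uv,z):
    o,d=ray(c,uv); return o+d*(z-o[2])/d[2]
def tri(*cu):
    A=np.zeros((3,3));b=np.zeros(3)
    for c,uv in cu:
        o,d=ray(c,uv);P=np.eye(3)-np.outer(d,d);A+=P;b+=P@o
    x=np.linalg.solve(A,b)
    return x,[np.linalg.norm((np.eye(3)-np.outer(d,d))@(x-o)) for o,d in [ray(c,u) for c,u in cu]]
def proj(c,X):
    p=np.array(c["R"])@X+np.array(c["t"]); s=p[:2]/p[2]; s=s*(1+c["k1"]*(s@s)); K=c["K"]; return np.array([K[0][0]*s[0]+K[0][2],K[1][1]*s[1]+K[1][2]])
E
python3 - <<'E'
from h import *
from workcell import optics,bot
S=optics.camera_info("scene");D=optics.camera_info("side");f=1/1.5625
np.set_printoptions(precision=1,suppress=True)
def P(n,a,b): x,e=tri((S,np.array(a)*f),(D,np.array(b)*f)); print(n,x,np.array(e))
P("blue top",(358,334),(437,319));P("yellow top",(438,319),(346,328))
P("spindle tip",(333,243),(489,366)); P("flask top",(343,368),(448,252)); P("jar top",(577,379),(237,254)); P("beaker rim",(398,269),(393,335))
P("vial1 top",(291,317),(516,321)); P("vial2 top",(297,351),(498,296));P("vialA",(296,218),(570,420))
for n,u,v in [("plat",333,263)]: print(n,plane(S,np.array((u,v))*f,44), plane(D,np.array((487,393))*f,44))
for q in [(318,291),(374,264),(267,239),(320,212)]: print("deck corner S",plane(S,np.array(q)*f,36))
for q in [(425,402),(503,369),(614,441),(533,486)]: print("deck corner D",plane(D,np.array(q)*f,36))
for q in [(455,437),(498,402)]: print("foot S",plane(S,np.array(q)*f,12))
for q in [(304,291),(337,303),(376,285)]: print("foot D",plane(D,np.array(q)*f,12))
# crops
a=cv2.imread("pics/scene0.png")[215:290,255:330];b=cv2.imread("pics/side0.png")[125:205,185:265]
cv2.imwrite("pics/c1.png",np.hstack([cv2.resize(x,(400,400),interpolation=cv2.INTER_CUBIC) for x in (a,b)]))
E
```

```text
blue top [624.1  55.9  33.2] [0.2 0.2]
yellow top [450.6 112.2  34.9] [0. 0.]
spindle tip [ 535.3 -205.2   93. ] [2.2 2.2]
flask top [742.8 192.3 101.3] [2.3 2.3]
jar top [368.3 453.6  79.6] [0.4 0.4]
beaker rim [461.5 -34.5  88.2] [2. 2.]
vial1 top [728.5 -55.7  52. ] [0.6 0.6]
vial2 top [769.6  48.4  50.4] [1.2 1.2]
vialA [ 550.8 -369.4   85.3] [2.7 2.7]
plat [ 542.6 -192.5   44. ] [ 535.3 -209.3   44. ]
deck corner S [ 623.2 -123.7   36. ]
deck corner S [ 455.8 -143.4   36. ]
deck corner S [ 625.3 -390.2   36. ]
deck corner S [ 446.2 -431.    36. ]
deck corner D [ 441.2 -169.    36. ]
deck corner D [ 613.8 -157.    36. ]
deck corner D [ 626.7 -396.    36. ]
deck corner D [ 456.1 -407.4   36. ]
foot S [616.2 392.5  12. ]
foot S [488.6 367.2  12. ]
foot D [471.4 341.   12. ]
foot D [506.1 253.9  12. ]
foot D [622.5 288.2  12. ]
```

View pics/c1.png

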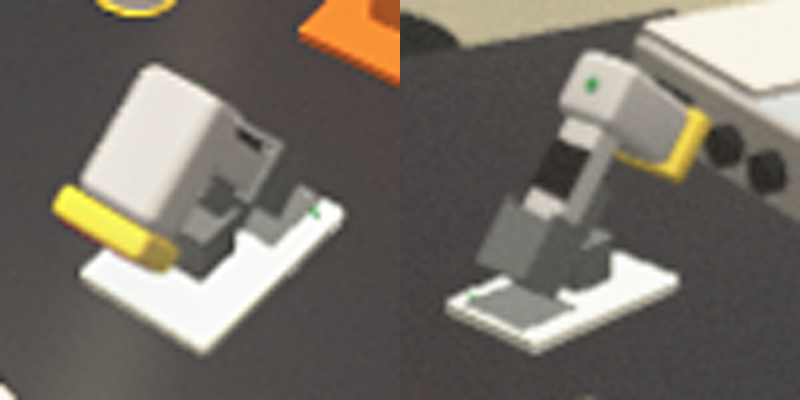

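The crops show the scanner docked with its nose pointing away from the robot (+x, turned slightly to +y) and the cradle foot's corners. I'll move the arm and refine from the wrist camera.

```bash
cat >> h.py <<'E'
def plan(cur,crpy,tgt,trpy):
    R0=Ro.from_euler('xyz',crpy);R1=Ro.from_euler('xyz',trpy)
    return np.round(R0.inv().apply(np.array(tgt)-np.array(cur))/10,2),np.round((R0.inv()*R1).as_rotvec(degrees=True),2)
E
python3 - <<'E'
from h import *
from workcell import optics,bot
np.set_printoptions(precision=2,suppress=True)
c=optics.camera_info("wrist");o=bot.get_obs();R=np.array(c["R"])
T=Ro.from_euler('xyz',o["tcp_rot"])
C=-R.T@np.array(c["t"]);print(C,"in tool",T.inv().apply(C-o["position"]),"axes in tool (cam z)",T.inv().apply(R.T[:,2]),T.inv().apply(R.T[:,0]))
S=optics.camera_info("scene");f=1/1.5625
for q in [(458.5,439),(499.5,398),(422,416)]: print(plane(S,np.array(q)*f,12))
print("orange",plane(S,np.array((520,330))*f,12),plane(S,np.array((420,255))*f,12))
cur=[221.71,530.575,205.493];r=[np.pi,0,1.175]
print(plan(cur,r,[480,190,330],[np.pi,0,0.5]))
E
```

```text
[153.5  556.84 383.33] in tool [  -1.87  -73.06 -178.49] axes in tool (cam z) [0.   0.25 0.97] [ 1.  0. -0.]
[613.77 400.17  12.  ]
[478.83 360.29  12.  ]
[636.81 313.23  12.  ]
orange [303.21 223.41  12.  ] [ 318.76 -141.12   12.  ]
(array([-21.47,  36.96, -12.45]), array([-0.  , -0.  , 38.67]))
```

```bash
python3 - <<'E'
from h import *
cur=[221.71,530.575,205.493];r=[np.pi,0,1.175]
print(plan(cur,r,[540,300,310],[np.pi,0,0]))
print(plan([540,300,310],[np.pi,0,0],[624,56,150],[np.pi,0,0]))
E
```

```text
(array([ -9.  ,  38.26, -10.45]), array([ 0.  , -0.  , 67.32]))
(array([ 8.4, 24.4, 16. ]), array([0., 0., 0.]))
```

{"op": "apply_moves", "data": {
  "moves": "9.4 0 0 -10.45 0 0 0; 9.4 -9 38.26 -10.45 0 0 67.32; 9.4 -9 38.26 -10.45 0 0 67.32; 9.4 -9 38.26 -10.45 0 0 67.32; 9.4 -9 38.26 -10.45 0 0 67.32; 9.4 -9 38.26 -10.45 0 0 67.32; 9.4 -9 38.26 -10.45 0 0 67.32; 9.4 -9 38.26 -10.45 0 0 67.32"
}}

```text
t: 0.82
position: [456.1, 360.1, 293.3]
tcp_rot: [-3.141, 0.0, 0.294]
contact_force: [-0.0, 0.9, -0.0]
finger_gap: 93.9
```

{"op": "apply_moves", "data": {
  "moves": "9.4 0 0 0 0 0 0; 9.4 0 0 0 0 0 0"
}}

```text
t: 0.98
position: [456.6, 360.2, 292.8]
tcp_rot: [-3.141, 0.0, 0.297]
contact_force: [0.6, 0.5, 0.3]
finger_gap: 94.0
```

```bash
python3 - <<'E'
from h import *
from workcell import optics,bot
c=optics.camera_info("wrist");im=optics.get_image("wrist")
cv2.imwrite("pics/w1.png",im[:,:,::-1]); 
np.savez("w1.npz",**{k:np.array(v) for k,v in c.items()})
o=bot.get_obs();print(plan(o["position"],o["tcp_rot"],[624,56,150],[np.pi,0,0]),o["position"],o["tcp_rot"])
E
```

```text
(array([ 7.17, 34.15, 14.24]), array([-0.02,  0.08, 17.14])) [455.07041312 361.16220095 292.68795698] [-3.14104641e+00  1.37475655e-03  2.99142728e-01]
```

View pics/w1.png

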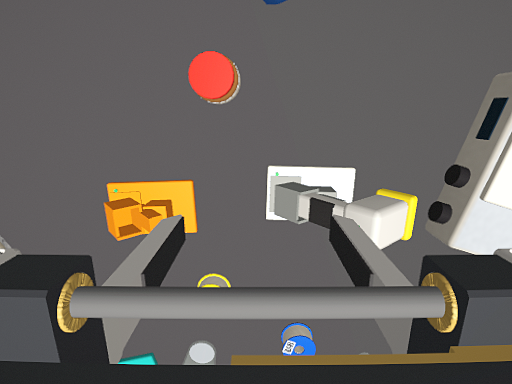

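The wrist view shows the cradle foot with corners near (268,166), (355,168) and (266,219), the scanner above it with its nose at (400,215), and the blue reel at (298,340) with its sticker to the lower left.

{"op": "apply_moves", "data": {
  "moves": "9.4 7.1 34.1 6 0 0 17.1; 9.4 7.1 34.1 8 0 0 17.1; 9.4 7.1 34.1 14.2 0 0 17.1; 9.4 7.1 34.1 14.2 0 0 17.1; 9.4 7.1 34.1 14.2 0 0 17.1; 9.4 7.1 34.1 14.2 0 0 17.1; 9.4 7.1 34.1 14.2 0 0 17.1; 9.4 7.1 34.1 14.2 0 0 17.1"
}}

```text
t: 1.7
position: [603.4, 92.9, 169.3]
tcp_rot: [-3.141, 0.001, 0.005]
contact_force: [0.8, -0.0, 0.7]
finger_gap: 94.0
```

{"op": "apply_moves", "data": {
  "moves": "9.4 0 0 0 0 0 0; 9.4 0 0 0 0 0 0"
}}

```text
t: 1.87
position: [602.9, 92.4, 168.3]
tcp_rot: [-3.141, 0.004, 0.001]
contact_force: [-0.5, 0.9, 1.0]
finger_gap: 93.3
```

```bash
python3 - <<'E'
from h import *
from workcell import optics,bot
np.set_printoptions(precision=1,suppress=True)
c=np.load("w1.npz");a=cv2.imread("pics/w1.png")
m=(a.min(2)>200).astype(np.uint8);m[:,:262]=0;m[:,358:]=0;m[:160]=0;m[230:]=0
for q in [(267.5,166),(355,168.5),(265.5,219.5)]: print("foot",plane(c,q,12))
c=optics.camera_info("wrist");o=bot.get_obs();im=optics.get_image("wrist");cv2.imwrite("pics/w2.png",im[:,:,::-1])
np.savez("w2.npz",**{k:np.array(v) for k,v in c.items()})
h=cv2.cvtColor(im,cv2.COLOR_RGB2HSV)
b=cv2.inRange(h,(105,150,60),(130,255,255))
n,_,st,ce=cv2.connectedComponentsWithStats(b)
for i in range(1,n):
    if st[i,4]>60: print(st[i],ce[i],plane(c,ce[i],36))
print(o["position"],o["tcp_rot"])
E
```

```text
foot [475.5 354.1  12. ]
foot [609.  390.8  12. ]
foot [499.2 267.9  12. ]
[ 253  179   54   58 1667] [282.7 209.4] [630.7  59.2  36. ]
[387 204  24  23 159] [394.3 211.8] [755.1  56.6  36. ]
[602.9  92.4 168.3] [-3.1  0.   0. ]
```

View pics/w2.png

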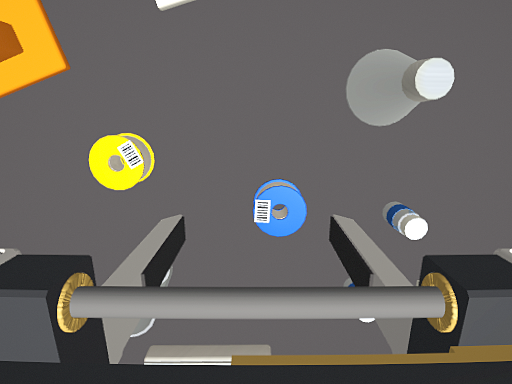

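The blue top flange is centred at (280,211), with the sticker on its -x side at (262,211) and open space for the fingers either side.

```bash
python3 - <<'E'
from h import *
from workcell import bot
np.set_printoptions(precision=1,suppress=True)
c=np.load("w2.npz");o=bot.get_obs()
p=plane(c,(279.7,211),36);s=plane(c,(262,211),36);print(p,s,s-p)
print(o["position"],o["tcp_rot"],plan(o["position"],o["tcp_rot"],[p[0],p[1],6],[np.pi,0,0]))
E
```

```text
[627.5  57.4  36. ] [607.9  57.4  36. ] [-19.6  -0.    0. ]
[602.9  93.5 169.5] [-3.1  0.   0. ] (array([ 2.5,  3.6, 16.3]), array([-0.1,  0.1,  0.1]))
```

{"op": "apply_moves", "data": {
  "moves": "9.4 2.5 3.6 4 0 0 0; 9.4 2.5 3.6 8 0 0 0; 9.4 2.5 3.6 10 0 0 0; 9.4 2.5 3.6 12 0 0 0; 9.4 2.5 3.6 14 0 0 0; 9.4 2.5 3.6 16 0 0 0; 9.4 2.5 3.6 16.2 0 0 0; 9.4 2.5 3.6 16.2 0 0 0"
}}

```text
t: 2.58
position: [627.9, 58.6, 8.0]
tcp_rot: [-3.141, 0.002, 0.004]
contact_force: [0.0, -0.1, 1.1]
finger_gap: 94.0
```

{"op": "apply_moves", "data": {
  "moves": "5 0 0 0 0 0 0; 5 0 0 0 0 0 0; 5 0 0 0 0 0 0; 5 0 0 0 0 0 0; 5 0 0 0 0 0 0; 5 0 0 0 0 0 0",
  "newtons": 20
}}

```text
t: 3.08
position: [629.0, 56.2, 8.8]
tcp_rot: [-3.141, -0.0, 0.001]
contact_force: [-0.9, 0.4, 3.1]
finger_gap: 58.7
```

{"op": "apply_moves", "data": {
  "moves": "5 0 0 -2 0 0 0; 5 0 0 -6 0 0 0; 5 0 0 -10 0 0 0; 5 0 0 -14 0 0 0; 5 0 3 -17 0 0 0; 5 -2 7 -19 0 0 0; 5 -3 11 -20 0 0 0; 5 -4 15 -20 0 0 0"
}}

```text
t: 3.75
position: [591.8, -87.3, 210.9]
tcp_rot: [3.14, -0.005, 0.003]
contact_force: [1.3, -0.9, -0.9]
finger_gap: 58.5
```

{"op": "apply_moves", "data": {
  "moves": "5 -1 4 0 0 0 0; 5 -2 8 0 0 0 0; 5 -3 12 0 0 0 0; 5 -4 16 0 0 0 0; 5 -5 20 0 0 0 0; 5 -5 22 0 0 0 0; 5 -5 22 0 0 0 0; 5 -5 22 0 0 0 0"
}}

```text
t: 4.42
position: [540.9, -307.3, 207.2]
tcp_rot: [-3.14, 0.001, -0.001]
contact_force: [-0.3, 0.2, -0.9]
finger_gap: 58.4
```

```bash
python3 - <<'E'
from h import *
from workcell import optics,bot
np.set_printoptions(precision=1,suppress=True)
P=[]
for i in range(4):
    o=bot.get_obs();c=optics.camera_info("wrist");im=optics.get_image("wrist");P.append(o["position"]);
    C=-np.array(c["R"]).T@np.array(c["t"]);print(o["position"],C,o["finger_gap"])
cv2.imwrite("pics/w3.png",im[:,:,::-1])
np.savez("w3.npz",**{k:np.array(v) for k,v in c.items()})
E
```

```text
[ 540.9 -307.3  207.2] [ 540.5 -236.1  385.8] 58.35584124729514
[ 541.2 -306.   207.3] [ 540.6 -234.9  386. ] 58.488899565638526
[ 541.4 -305.2  207.5] [ 540.7 -234.1  386.1] 58.2598264018454
[ 541.6 -304.9  207.7] [ 540.8 -233.7  386.3] 58.71708539157044
```

View pics/w3.png

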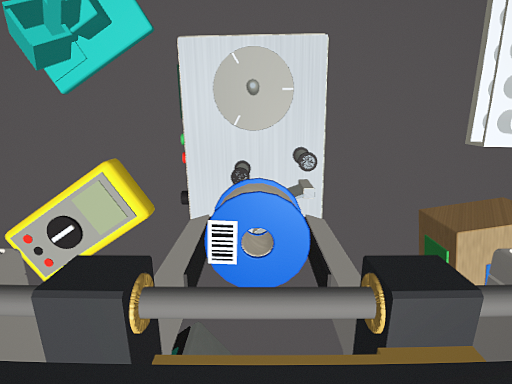

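The picture shows the platter centred near (254,88) with the spindle standing on it, and the held reel with its bore at (257,242) and sticker on the -x side.

```bash
python3 - <<'E'
from h import *
from workcell import bot
np.set_printoptions(precision=2,suppress=True)
c=np.load("w3.npz");a=cv2.imread("pics/w3.png");g=cv2.cvtColor(a,cv2.COLOR_BGR2GRAY)
print([int(x) for x in g[88,195:310:5]]); 
sub=g[36:140,186:324]; e=cv2.Canny(cv2.GaussianBlur(sub,(3,3),0),20,50)
ys,xs=np.nonzero(e);xs=xs+186;ys=ys+36
W=np.array([plane(c,q,44)[:2] for q in zip(xs,ys)])
# circle of radius 45: robust fit
from scipy.optimize import least_squares
c0=plane(c,(254,88),44)[:2]
k=abs(np.linalg.norm(W-c0,axis=1)-45)<5
f=least_squares(lambda p:np.linalg.norm(W[k]-p[:2],axis=1)-p[2],[*c0,45],loss="soft_l1",f_scale=.5);print("platter",f.x,k.sum())
# reel top
o=bot.get_obs();zt=207.6+28.5
h=cv2.cvtColor(a,cv2.COLOR_BGR2HSV);b=cv2.inRange(h,(100,150,150),(130,255,255))
e=cv2.Canny(b,50,100);ys,xs=np.nonzero(e);W=np.array([plane(c,q,zt)[:2] for q in zip(xs,ys)])
c0=plane(c,(257.5,239),zt)[:2]
for c0,r,t in [(c0,30,4),(plane(c,(257.5,242),zt)[:2],9,2)]:
    k=(abs(np.linalg.norm(W-c0,axis=1)-r)<t)
    q=least_squares(lambda p:np.linalg.norm(W[k]-p[:2],axis=1)-p[2],[*c0,r],loss="soft_l1",f_scale=.3);print(r,q.x,k.sum())
# deck edges
for v in (60,100,150):
    r=g[v].astype(int);d=np.abs(np.diff(r));l=150+np.argmax(d[150:200]);rr=310+np.argmax(d[310:345]);print(v,l,rr,plane(c,(l,v),36)[:2],plane(c,(rr,v),36)[:2])
print(plane(c,(253,80),96),o["position"],o["tcp_rot"])
E
```

```text
[217, 218, 218, 217, 178, 180, 180, 181, 182, 182, 190, 132, 151, 190, 186, 186, 186, 186, 243, 243, 212, 209, 212]
platter [ 537.12 -209.31   44.92] 336
30 [ 541.37 -301.54   29.83] 523
9 [ 541.23 -303.19    8.96] 106
60 177 327 [ 452.86 -177.75] [ 618.7  -177.35]
100 180 325 [ 453.78 -220.43] [ 618.83 -220.04]
150 184 324 [ 455.16 -277.4 ] [ 620.91 -277.01]
[ 537.55 -204.79   96.  ] [ 541.72 -304.74  207.81] [-3.14  0.    0.  ]
```

{"op": "apply_moves", "data": {
  "moves": "5 -0.2 -2 3 0 0 0; 5 -0.4 -3.4 6 0 0 0; 5 -0.4 -3.4 8 0 0 0; 5 -0.4 -3.4 9 0 0 0; 5 -0.4 -3.4 9 0 0 0; 5 -0.4 -3.4 9 0 0 0; 5 -0.4 -3.4 9 0 0 0; 5 -0.4 -3.4 9 0 0 0"
}}

```text
t: 5.28
position: [538.7, -273.2, 119.5]
tcp_rot: [3.14, -0.003, 0.001]
contact_force: [-0.7, 0.7, 0.1]
finger_gap: 58.3
```

```bash
cat > m.py <<'E'
from h import *
from workcell import optics,bot
from scipy.optimize import least_squares
import sys
np.set_printoptions(precision=2,suppress=True)
for i in range(2): bot.get_obs();optics.get_image("wrist")
o=bot.get_obs();c=optics.camera_info("wrist");im=optics.get_image("wrist");a=im[:,:,::-1].copy()
cv2.imwrite(f"pics/{sys.argv[1]}.png",a);np.savez(f"{sys.argv[1]}.npz",**{k:np.array(v) for k,v in c.items()})
def fit(mask,z,c0,r,t):
    ys,xs=np.nonzero(mask);W=np.array([plane(c,q,z)[:2] for q in zip(xs,ys)])
    k=abs(np.linalg.norm(W-c0,axis=1)-r)<t
    q=least_squares(lambda p:np.linalg.norm(W[k]-p[:2],axis=1)-p[2],[*c0,r],loss="soft_l1",f_scale=.3);return q.x,k.sum()
g=cv2.cvtColor(a,cv2.COLOR_BGR2GRAY)
e=cv2.Canny(cv2.GaussianBlur(g,(3,3),0),20,50)
print("platter",fit(e,44,np.array([537.1,-209.3]),45,4))
h=cv2.cvtColor(a,cv2.COLOR_BGR2HSV);b=cv2.inRange(h,(100,150,150),(130,255,255));eb=cv2.Canny(b,50,100)
zt=o["position"][2]+28.5;t=o["position"][:2]
print("flange",fit(eb,zt,t+[0,3],30,4));print("bore",fit(eb,zt,t+[0,1.5],9,2.5))
print(o["position"],o["tcp_rot"],o["finger_gap"])
E
python3 m.py w4
```

```text
platter (array([ 536.87, -208.96,   44.73]), np.int64(423))
flange (array([ 538.01, -269.8 ,   29.59]), np.int64(494))
bore (array([ 537.78, -271.28,    8.99]), np.int64(112))
[ 538.28 -273.03  119.12] [ 3.14 -0.    0.  ] 58.516639746631405
```

View pics/w4.png

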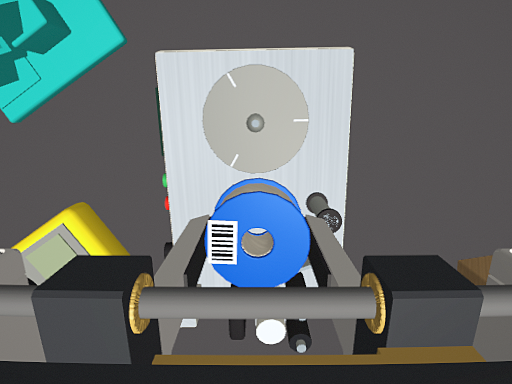

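{"op": "apply_moves", "data": {
  "moves": "5 -0.1 -2 0 0 0 0; 5 -0.1 -4 0 0 0 0; 5 -0.1 -6.2 0 0 0 0; 5 -0.1 -6.2 0 0 0 0; 5 -0.1 -6.2 0 0 0 0; 5 -0.1 -6.2 0 0 0 0"
}}

```text
t: 5.93
position: [536.8, -211.1, 118.3]
tcp_rot: [3.14, -0.001, 0.002]
contact_force: [0.5, 0.5, -1.0]
finger_gap: 58.4
```

```bash
python3 - <<'E'
from h import *
c=np.load("w4.npz");print(plane(c,(255.5,122.5),96),plane(c,(255.5,122.5),44),proj(c,np.array([536.9,-209,96])))
E
python3 m.py w5; python3 - <<'E'
from h import *
c=np.load("w5.npz")
print(proj(c,np.array([536.9,-209,96])))
E
```

```text
[ 537.04094652 -208.69198996   96.        ] [ 537.00780055 -210.56911079   44.        ] [255.28815286 122.97227634]
platter (array([ 536.76, -208.95,   44.95]), np.int64(454))
flange (array([ 536.44, -208.1 ,   29.56]), np.int64(489))
bore (array([ 536.29, -209.7 ,    8.94]), np.int64(119))
[ 536.73 -211.41  118.02] [ 3.14 -0.    0.  ] 58.528606683883986
[257.53255794 211.34244599]
```

{"op": "apply_moves", "data": {
  "moves": "5 0.05 -0.07 0 0 0 0; 5 0.05 -0.07 0.7 0 0 0; 5 0.05 -0.07 1.4 0 0 0; 5 0.05 -0.07 2.1 0 0 0; 5 0.05 -0.07 2.8 0 0 0; 5 0.05 -0.07 2.8 0 0 0"
}}

```text
t: 6.58
position: [535.5, -209.0, 87.6]
tcp_rot: [-3.14, 0.004, 0.002]
contact_force: [-0.1, 0.2, -1.1]
finger_gap: 58.7
```

```bash
python3 m.py w6; python3 - <<'E'
from h import *
a=cv2.imread("pics/w6.png")[150:310,170:350]
from workcell import optics
s=optics.get_image("side")[215:275,285:360,::-1]
cv2.imwrite("pics/c6.png",np.hstack([cv2.resize(a,(400,356),interpolation=cv2.INTER_CUBIC),cv2.resize(s,(400,356),interpolation=cv2.INTER_CUBIC)]))
E
```

```text
platter (array([ 536.78, -208.86,   44.82]), np.int64(601))
flange (array([ 536.28, -206.13,   29.57]), np.int64(495))
bore (array([ 536.13, -207.78,    8.94]), np.int64(116))
[ 536.54 -209.42   89.07] [-3.14  0.    0.  ] 58.77572448489699
```

View pics/c6.png

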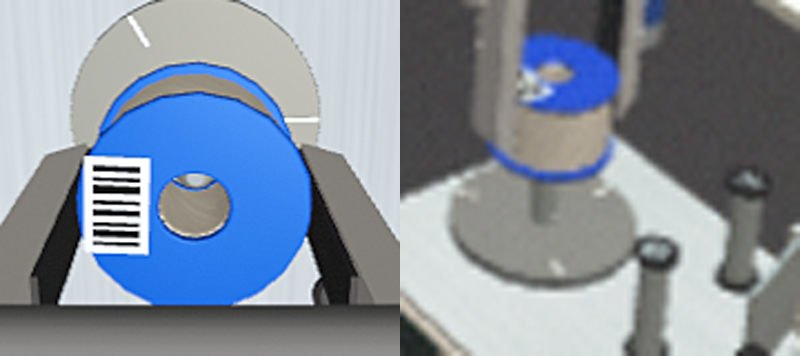

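The spindle tip shows inside the bore at crop (197,182), and no contact force is felt. I continue lowering.

{"op": "apply_moves", "data": {
  "moves": "5 0.05 0.06 0 0 0 0; 5 0.05 0.06 0.5 0 0 0; 5 0.05 0.06 1 0 0 0; 5 0.05 0.06 1.5 0 0 0; 5 0.05 0.06 2 0 0 0; 5 0.05 0.06 2.5 0 0 0; 5 0.05 0.06 3 0 0 0; 5 0.05 0.06 3 0 0 0"
}}

```text
t: 7.45
position: [536.6, -209.8, 58.4]
tcp_rot: [-3.14, 0.002, 0.002]
contact_force: [0.5, -0.3, -1.0]
finger_gap: 58.3
```

{"op": "apply_moves", "data": {
  "moves": "5 0 0 0.1 0 0 0; 5 0 0 0.2 0 0 0; 5 0 0 0.3 0 0 0; 5 0 0 0.4 0 0 0; 5 0 0 0.4 0 0 0"
}}

```text
t: 7.87
position: [537.4, -210.2, 55.8]
tcp_rot: [-3.142, -0.0, 0.002]
contact_force: [0.4, -0.2, -1.0]
finger_gap: 58.7
```

{"op": "apply_moves", "data": {
  "moves": "5 0 0 0.1 0 0 0; 5 0 0 0.15 0 0 0; 5 0 0 0.2 0 0 0; 5 0 0 0.2 0 0 0; 5 0 0 0.2 0 0 0"
}}

```text
t: 8.28
position: [537.4, -210.2, 53.8]
tcp_rot: [-3.142, -0.0, 0.002]
contact_force: [-0.6, -0.1, -0.9]
finger_gap: 58.6
```

{"op": "apply_moves", "data": {
  "moves": "5 0 0 0.05 0 0 0; 5 0 0 0.1 0 0 0; 5 0 0 0.1 0 0 0; 5 0 0 0.1 0 0 0"
}}

```text
t: 8.62
position: [537.4, -210.2, 52.8]
tcp_rot: [-3.142, -0.0, 0.002]
contact_force: [-0.1, 0.1, -0.7]
finger_gap: 58.6
```

{"op": "apply_moves", "data": {
  "moves": "5 0 0 0.05 0 0 0; 5 0 0 0.1 0 0 0; 5 0 0 0.1 0 0 0; 5 0 0 0.1 0 0 0"
}}

```text
t: 8.95
position: [537.4, -210.2, 52.7]
tcp_rot: [3.141, -0.0, 0.002]
contact_force: [-1.4, 0.6, 4.7]
finger_gap: 58.5
```

{"op": "apply_moves", "data": {
  "moves": "5 0 0 0.05 0 0 0; 5 0 0 0.1 0 0 0; 5 0 0 0.1 0 0 0; 5 0 0 0.1 0 0 0"
}}

```text
t: 9.28
position: [537.5, -210.3, 52.7]
tcp_rot: [3.141, -0.001, 0.002]
contact_force: [-2.3, 1.4, 10.1]
finger_gap: 58.6
```

Seated: 10 N upward and z no longer falling. I relieve 1 mm, open the fingers and check.

{"op": "apply_moves", "data": {
  "moves": "5 0 0 -0.1 0 0 0; 5 0 0 -0.1 0 0 0; 9.4 0 0 -0.1 0 0 0; 9.4 0 0 -0.1 0 0 0; 9.4 0 0 -0.1 0 0 0; 9.4 0 0 -0.1 0 0 0; 9.4 0 0 -0.1 0 0 0; 9.4 0 0 -0.1 0 0 0"
}}

```text
t: 9.95
position: [537.3, -210.2, 51.5]
tcp_rot: [-3.141, 0.0, 0.002]
contact_force: [-0.7, -0.5, -0.4]
finger_gap: 93.0
```

{"op": "apply_moves", "data": {
  "moves": "9.4 0 0 -2 0 0 0; 9.4 0 0 -5 0 0 0; 9.4 0 0 -9 0 0 0; 9.4 0 0 -12 0 0 0; 9.4 0 0 -15 0 0 0; 9.4 0 0 -15 0 0 0; 9.4 0 0 -15 0 0 0"
}}

```text
t: 10.53
position: [538.4, -210.8, 203.7]
tcp_rot: [3.14, -0.004, 0.002]
contact_force: [0.1, 0.3, -0.6]
finger_gap: 93.8
```

```bash
python3 m.py w7; python3 - <<'E'
from h import *
from workcell import optics
a=cv2.imread("pics/w7.png")[60:300,100:400]
s=optics.get_image("side")[215:275,285:360,::-1]
cv2.imwrite("pics/c7.png",np.hstack([cv2.resize(a,(445,356)),cv2.resize(s,(355,356),interpolation=cv2.INTER_CUBIC)]))
c=np.load("w7.npz");im=cv2.imread("pics/w7.png");h=cv2.cvtColor(im,cv2.COLOR_BGR2HSV)
w=cv2.inRange(h,(100,150,150),(130,255,255));n,_,st,ce=cv2.connectedComponentsWithStats(w)
for i in range(1,n):
    if st[i,4]>100: print(st[i],ce[i],plane(c,ce[i],80))
E
```

```text
platter (array([ 536.99, -208.05,   44.66]), np.int64(324))
flange (array([ 539.11, -198.82,   22.05]), np.int64(78))
bore (array([ 536.63, -208.34,    9.  ]), np.int64(0))
[ 536.63 -209.84  200.68] [-3.14  0.    0.  ] 94.23802516921668
[ 234  150   53   60 1887] [262.13142554 179.87599364] [ 541.73829563 -206.83515579   80.        ]
```

View pics/c7.png

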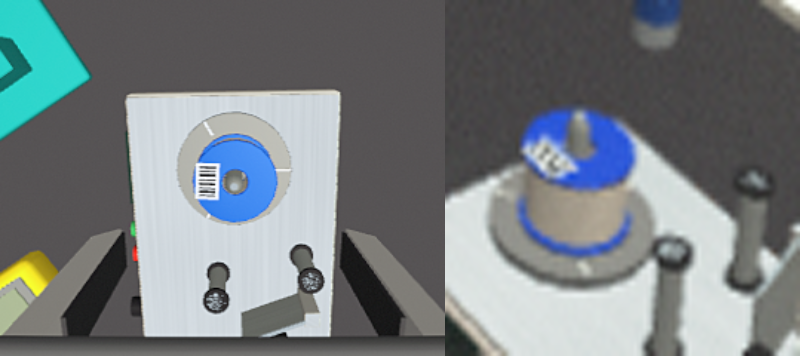

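The reel sits flat on the platter with the spindle protruding through the bore. The sticker is on the -x side at crop (207,181). Next comes the scanner.

```bash
cat >> h.py <<'E'
hd=np.radians(15.4);U=np.array([np.cos(hd),np.sin(hd),0]);Z=np.array([0,0,1.])
dock=np.array([554.1,329.35,93.5])+3*U
a50=np.radians(50)
sx=np.cos(a50)*U+np.sin(a50)*Z; sz=-np.sin(a50)*U+np.cos(a50)*Z; sy=np.cross(sz,sx)
def toolR(delta):  # tool y=-sx, z=-sz, x=-sy, then leaned delta deg more downward
    M=np.column_stack([-sy,-sx,-sz]); return Ro.from_matrix(M)*Ro.from_euler('x',-delta,degrees=True)
E
python3 - <<'E'
from h import *
from workcell import bot
np.set_printoptions(precision=3,suppress=True)
o=bot.get_obs();print(o["joints"],o["position"],o["tcp_rot"])
c=np.load("w7.npz");print("sticker",plane(c,(239.5,182),80))
for d in (0,20):
    T=toolR(d);tz=T.apply([0,0,1]);print(d,tz,T.as_euler('xyz'))
    p=dock+(19-200)*tz;print(p,plan(o["position"],o["tcp_rot"],p,T.as_euler('xyz')))
print(plan(o["position"],o["tcp_rot"],[500,150,340],[np.pi,0,hd-np.pi/2]))
E
```

```text
[-0.494  0.282  1.509  0.     1.353 -0.495] [ 536.355 -209.709  199.938] [-3.14   0.003  0.002]
sticker [ 518.269 -209.13    80.   ]
0 [ 0.739  0.203 -0.643] [-2.269 -0.    -1.302]
[423.317 293.326 209.845] (array([-11.23, -50.32,  -0.87]), array([42.57, 32.67, 69.52]))
20 [ 0.482  0.133 -0.866] [-2.618  0.    -1.302]
[469.742 306.114 250.251] (array([ -6.6 , -51.6 ,  -4.92]), array([25.62, 19.74, 72.82]))
(array([ -3.62, -36.  , -13.93]), array([ 0.03,  0.22, 74.69]))
```

{"op": "apply_moves", "data": {
  "moves": "9.4 0 0 -4 0 0 7; 9.4 0 -4 -8 0 0 14; 9.4 -1 -8 -12 0 0 21; 9.4 -1.5 -12 -14 0 0 28; 9.4 -2 -16 -14 0 0 35; 9.4 -2.5 -20 -14 0 0 42; 9.4 -3 -24 -14 0 0 49; 9.4 -3.6 -28 -14 0 0 56"
}}

```text
t: 11.4
position: [505.8, 34.6, 340.1]
tcp_rot: [3.141, 0.001, -0.95]
contact_force: [0.0, -0.9, 0.2]
finger_gap: 94.0
```

{"op": "apply_moves", "data": {
  "moves": "9.4 0 0 0 0 0 0; 9.4 0 0 0 0 0 0"
}}

```text
t: 11.57
position: [505.7, 34.5, 339.9]
tcp_rot: [3.14, 0.001, -0.939]
contact_force: [0.0, -0.4, 0.8]
finger_gap: 93.8
```

```bash
python3 - <<'E'
from h import *
from workcell import bot
np.set_printoptions(precision=3,suppress=True)
o=bot.get_obs();print(o["joints"],o["position"],o["tcp_rot"])
T=toolR(20);tz=T.apply([0,0,1]);p=dock+(19-200)*tz;print(p,plan(o["position"],o["tcp_rot"],p,T.as_euler('xyz')))
E
```

```text
[-0.069  0.125  1.377 -0.     1.642  0.87 ] [505.73   34.487 339.915] [ 3.14   0.001 -0.939]
[469.742 306.114 250.251] (array([-24.04, -13.15,   8.97]), array([29.78,  5.49, 20.3 ]))
```

{"op": "apply_moves", "data": {
  "moves": "9.4 -3.5 -2 0 0 0 6; 9.4 -7 -4 0 0 0 12; 9.4 -10.5 -6 0 5 1 18; 9.4 -14 -8 2 12 2 20; 9.4 -17.5 -10 4 18 4 20.3; 9.4 -21 -12 6 24 5 20.3; 9.4 -24 -13.1 9 29.8 5.5 20.3; 9.4 -24 -13.1 9 29.8 5.5 20.3"
}}

```text
t: 12.23
position: [463.4, 301.3, 241.9]
tcp_rot: [-2.627, -0.004, -1.304]
contact_force: [-1.7, -0.2, -2.1]
finger_gap: 93.9
```

{"op": "apply_moves", "data": {
  "moves": "9.4 0 0 0 0 0 0; 9.4 0 0 0 0 0 0"
}}

```text
t: 12.4
position: [471.9, 303.5, 249.9]
tcp_rot: [-2.617, -0.003, -1.305]
contact_force: [0.8, -0.7, 0.8]
finger_gap: 94.2
```

```bash
python3 - <<'E'
from h import *
from workcell import bot,optics
np.set_printoptions(precision=3,suppress=True)
o=bot.get_obs();print(o["joints"],o["position"],o["tcp_rot"])
T=toolR(20);tz=T.apply([0,0,1]);p=dock+(19-200)*tz;print(p,plan(o["position"],o["tcp_rot"],p,T.as_euler('xyz')))
c=optics.camera_info("wrist");im=optics.get_image("wrist")[:,:,::-1].copy();np.savez("w8.npz",**{k:np.array(v) for k,v in c.items()});cv2.imwrite("pics/w8.png",im)
for n,X in [("orig top",dock+14*sz),("dock",dock),("butt of head",dock+86*sx+22*sz),("h-l",dock+86*sx+22*sz+30*sy),("h-r",dock+86*sx+22*sz-30*sy),("b",dock-30*sx+14*sz)]:
    q=proj(c,X);print(n,q);cv2.drawMarker(im,tuple(int(v) for v in q),(0,0,255),0,8)
cv2.imwrite("pics/w8m.png",im)
E
```

```text
[ 0.546 -0.02   1.882 -0.201  0.784  1.957] [471.902 303.544 249.891] [-2.617 -0.003 -1.305]
[469.742 306.114 250.251] (array([-0.3,  0.1, -0.1]), array([-0.03, -0.24, -0.08]))
orig top [252.537 179.035]
dock [252.626 172.92 ]
butt of head [251.783 111.7  ]
h-l [222.13  111.774]
h-r [281.423 111.672]
b [252.735 199.198]
```

View pics/w8m.png

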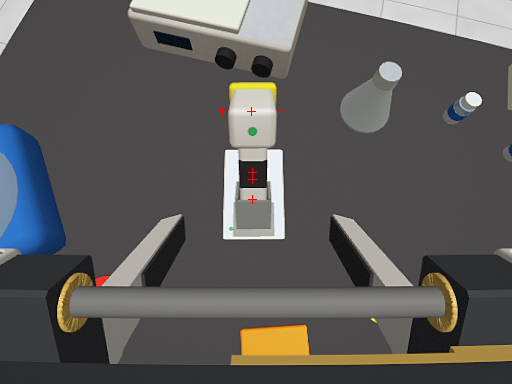

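The markers for the handle centreline (252.5) fall on the dark grip patch at (253,174), so the cradle estimate holds. I advance along the tool axis.

{"op": "apply_moves", "data": {
  "moves": "9.4 -0.3 0.1 3 0 0 0; 9.4 -0.3 0.1 6 0 0 0; 9.4 -0.3 0.1 9 0 0 0; 9.4 -0.3 0.1 12 0 0 0; 9.4 -0.3 0.1 14 0 0 0; 9.4 -0.3 0.1 14 0 0 0; 9.4 -0.3 0.1 14 0 0 0"
}}

```text
t: 13.03
position: [540.8, 323.9, 129.9]
tcp_rot: [-2.615, -0.001, -1.31]
contact_force: [0.4, -0.5, 0.8]
finger_gap: 93.6
```

```bash
cat > g.py <<'E'
from h import *
from workcell import bot,optics
import sys
np.set_printoptions(precision=3,suppress=True)
optics.get_image("wrist");o=bot.get_obs();print(o["joints"],o["position"],o["tcp_rot"])
T=toolR(20);tz=T.apply([0,0,1]);p=dock+19*tz;print("final",p,plan(o["position"],o["tcp_rot"],p,T.as_euler('xyz')))
c=optics.camera_info("wrist");im=optics.get_image("wrist")[:,:,::-1].copy();cv2.imwrite(f"pics/{sys.argv[1]}.png",im);np.savez(f"{sys.argv[1]}.npz",**{k:np.array(v) for k,v in c.items()})
To=Ro.from_euler('xyz',o["tcp_rot"])
for n,X in [("orig top",dock+14*sz),("edge+",dock+14*sz+17*sy),("edge-",dock+14*sz-17*sy),("grasp pt",o["position"]+To.apply([0,0,-19])),("head edge",dock+34*sx+22*sz),("sleeve",dock-30*sx+14*sz)]:
    q=proj(c,X);print(n,q);cv2.drawMarker(im,tuple(int(v) for v in q),(0,0,255),0,8)
cv2.imwrite(f"pics/{sys.argv[1]}m.png",im)
E
python3 g.py w9
```

```text
[ 0.506  0.199  1.967 -0.271  0.476  2.025] [540.5   324.432 131.057] [-2.613 -0.001 -1.309]
final [566.151 332.669  77.046] (array([-0.13,  0.4 ,  6.02]), array([-0.27, -0.23, -0.34]))
orig top [253.294 223.523]
edge+ [230.49  223.676]
edge- [276.095 223.359]
grasp pt [254.328 239.008]
head edge [252.661 192.284]
sleeve [253.716 251.891]
```

View pics/w9m.png

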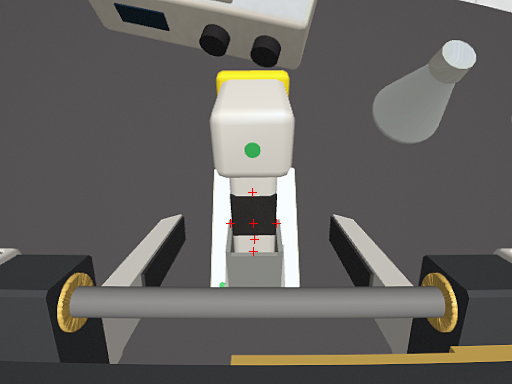

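The handle edges at columns 231 and 276 and the sleeve edge near row 252 match the prediction. This is the last stretch, then the grip.

{"op": "apply_moves", "data": {
  "moves": "9.4 -0.1 0.3 1.5 -0.3 -0.2 -0.3; 9.4 -0.1 0.3 3 -0.3 -0.2 -0.3; 9.4 -0.1 0.3 4.5 -0.3 -0.2 -0.3; 9.4 -0.1 0.3 5.5 -0.3 -0.2 -0.3; 9.4 -0.1 0.3 6 -0.3 -0.2 -0.3; 9.4 -0.1 0.3 6 -0.3 -0.2 -0.3; 9.4 -0.1 0.3 6 -0.3 -0.2 -0.3"
}}

```text
t: 13.72
position: [564.6, 333.4, 76.9]
tcp_rot: [-2.62, 0.0, -1.301]
contact_force: [0.2, 0.3, 0.4]
finger_gap: 94.2
```

```bash
python3 g.py w10 | head -2
```

```text
[ 0.493  0.303  1.986 -0.32   0.358  2.065] [564.604 333.437  77.127] [-2.619  0.    -1.301]
final [566.151 332.669  77.046] (array([ 0.12, -0.11,  0.07]), array([0.07, 0.05, 0.07]))
```

{"op": "apply_moves", "data": {
  "moves": "2 0.1 0 0 0 0 0; 2 0.1 0 0 0 0 0; 2 0.1 0 0 0 0 0; 2 0.1 0 0 0 0 0; 2 0.1 0 0 0 0 0; 2 0.1 0 0 0 0 0; 2 0.1 0 0 0 0 0; 2 0.1 0 0 0 0 0",
  "newtons": 35
}}

```text
t: 14.48
position: [564.6, 332.3, 76.0]
tcp_rot: [-2.621, -0.0, -1.301]
contact_force: [-0.3, 0.0, -0.7]
finger_gap: 44.5
```

```bash
python3 - <<'E'
from h import *
from workcell import bot
np.set_printoptions(precision=3,suppress=True)
o=bot.get_obs();print(o)
T=Ro.from_euler('xyz',o["tcp_rot"]);print("sx in tool",T.inv().apply(sx),"sz",T.inv().apply(sz))
E
```

```text
{'t': 14.4833, 'joints': array([ 0.491,  0.304,  1.987, -0.317,  0.357,  2.062]), 'joint_vel': array([-0.001,  0.002, -0.001, -0.   , -0.   ,  0.   ]), 'tau': array([  0.003, -37.382, -19.029,  -0.418,  -2.308,   0.008]), 'position': array([564.581, 332.252,  75.961]), 'tcp_rot': array([-2.621, -0.   , -1.301]), 'contact_force': array([-0.324,  0.039, -0.726]), 'wrist_torque': array([-0.081,  0.37 ,  0.028]), 'finger_gap': 44.47983088842216}
sx in tool [ 0.001 -0.939 -0.345] sz [-0.001  0.345 -0.939]
```

{"op": "apply_moves", "data": {
  "moves": "2 0 0 0 0 0 0; 2 0 0 0 0 0 0; 2 0 0 0 0 0 0; 2 0 0 0 0 0 0"
}}

```text
t: 14.82
position: [564.7, 332.6, 76.2]
tcp_rot: [-2.62, 0.0, -1.301]
contact_force: [-1.0, 1.7, 0.6]
finger_gap: 33.6
```

{"op": "apply_moves", "data": {
  "moves": "2 0 -0.47 -0.17 0 0 0; 2 0 -0.94 -0.35 0 0 0; 2 0 -1.41 -0.52 0 0 0; 2 0 -1.88 -0.69 0 0 0; 2 0 -1.88 -0.69 0 0 0"
}}

```text
t: 15.23
position: [577.9, 335.9, 92.3]
tcp_rot: [-2.62, 0.0, -1.301]
contact_force: [0.5, -1.4, -0.1]
finger_gap: 33.8
```

{"op": "apply_moves", "data": {
  "moves": "2 0 -0.94 -0.35 0 0 0; 2 0 -1.88 -0.69 0 0 0; 2 0 -2.82 -1.04 0 0 0; 2 0 -3.76 -1.38 0 0 0; 2 0 -4.7 -1.73 0 0 0; 2 0 -6.58 -2.42 0 0 0; 2 0 -8.45 -3.1 0 0 0; 2 0 -8.45 -3.1 0 0 0"
}}

```text
t: 15.9
position: [638.3, 353.5, 166.4]
tcp_rot: [-2.609, 0.002, -1.301]
contact_force: [0.5, 0.6, -0.6]
finger_gap: 33.9
```

```bash
python3 - <<'E'
from h import *
from workcell import bot,optics
np.set_printoptions(precision=3,suppress=True)
im=optics.get_image("wrist");o=bot.get_obs();print({k:o[k] for k in("joints","position","tcp_rot","contact_force","finger_gap")})
cv2.imwrite("pics/w11.png",im[:,:,::-1])
E
```

```text
{'joints': array([ 0.461,  0.292,  1.733, -0.168,  0.604,  1.876]), 'position': array([635.647, 352.251, 163.561]), 'tcp_rot': array([-2.615,  0.001, -1.301]), 'contact_force': array([ 0.229,  0.568, -1.919]), 'finger_gap': 33.77606756492672}
```

```bash
cat > f.py <<'E'
from h import *
from workcell import bot
np.set_printoptions(precision=3,suppress=True)
Tg=Ro.from_euler('xyz',[-2.620,0,-1.301]);pg=np.array([564.65,332.5,76.1])
so=Tg.inv().apply(dock-pg);sR=Tg.inv()*Ro.from_matrix(np.column_stack([sx,sy,sz]))
def target(win,th):
    R=Ro.from_euler('z',th);org=np.array(win)-R.apply([60,0,-77.5])
    T=R*sR.inv();return org-T.apply(so),T
E
python3 - <<'E'
from f import *
o=bot.get_obs();print(so,o["position"])
W=np.array([518.3,-209.1,180]);p,T=target(W,np.radians(-21));print(p,T.as_euler('xyz'))
p1,T1=target([650,250,270],hd);print(p1);q=plan(o["position"],o["tcp_rot"],p1,T1.as_euler('xyz'));print("1",q)
print("2",plan(p1,T1.as_euler('xyz'),p+[0,0,70],T.as_euler('xyz')))
E
```

```text
[  0.227  -1.727 -19.076] [635.647 352.251 163.561]
[ 454.731 -184.446  240.181] [ 2.791  0.001 -1.937]
[584.204 232.121 330.181]
1 (array([ 10.19,  -1.33, -18.52]), array([-50.3 ,   0.03,   0.02]))
2 (array([36.71, 21.45,  9.96]), array([  0.03, -12.52,  34.18]))
```

{"op": "apply_moves", "data": {
  "moves": "2 0 -1 -2.5 0 0 0; 2 1 -1.3 -6 -6 0 0; 2 3 -1.3 -9.5 -13 0 0; 2 5 -1.3 -13 -20 0 0; 2 7 -1.3 -16 -27 0 0; 2 9 -1.3 -18.5 -34 0 0; 2 10.2 -1.3 -18.5 -41 0 0; 2 10.2 -1.3 -18.5 -48 0 0"
}}

```text
t: 16.62
position: [582.0, 227.2, 334.0]
tcp_rot: [2.948, -0.004, -1.305]
contact_force: [0.5, -0.1, -1.0]
finger_gap: 33.7
```

```bash
python3 - <<'E'
from f import *
from workcell import optics
optics.get_image("wrist");o=bot.get_obs();print(o["joints"],o["position"],o["tcp_rot"],o["contact_force"],o["finger_gap"])
p,T=target([518.3,-209.1,180],np.radians(-21))
print("2",plan(o["position"],o["tcp_rot"],p+[0,0,60],T.as_euler('xyz')))
E
```

```text
[ 0.264  0.464  0.95  -0.003  1.936  1.568] [587.04  229.532 324.129] [ 2.934 -0.002 -1.305] [ 3.894  1.089 -7.338] 34.22080261087361
2 (array([36.46, 22.63,  7.3 ]), array([ -7.95, -10.15,  34.78]))
```

{"op": "apply_moves", "data": {
  "moves": "2 2 1.2 0 -1 -1 3; 2 5 3.1 0 -2 -2.5 7; 2 8 5 0 -3 -4 12; 2 11 7 1 -4 -5 16; 2 14 8.8 2 -5 -6 20; 2 17 10.6 3 -6 -7 24; 2 20 12.4 4 -7 -8 28; 2 23 14.2 4.6 -8 -9 32"
}}

```text
t: 17.33
position: [498.8, -30.7, 308.2]
tcp_rot: [2.798, 0.001, -1.883]
contact_force: [0.1, -0.1, -1.3]
finger_gap: 33.7
```

{"op": "apply_moves", "data": {
  "moves": "2 2 1 0 0 0 0; 2 3 1.5 0 0 0 0; 2 3 1.5 0 0 0 0; 2 3 1.5 0 0 0 0"
}}

```text
t: 17.67
position: [478.0, -53.2, 315.2]
tcp_rot: [2.802, 0.003, -1.88]
contact_force: [0.1, 0.8, -2.1]
finger_gap: 33.4
```

```bash
python3 - <<'E'
from f import *
from workcell import optics
o=bot.get_obs();print(o["joints"],o["position"],o["tcp_rot"],o["contact_force"],o["finger_gap"])
p,T=target([518.3,-209.1,180],np.radians(-21))
print("2",plan(o["position"],o["tcp_rot"],p+[0,0,40],T.as_euler('xyz')))
E
```

```text
[-0.269  0.295  1.265  0.018  1.921  1.614] [477.975 -53.184 315.166] [ 2.802  0.003 -1.88 ] [ 0.095  0.762 -2.053] 33.380321694911316
2 (array([13.22, -2.83,  2.66]), array([-0.62, -0.96,  3.09]))
```

{"op": "apply_moves", "data": {
  "moves": "2 3 -0.5 0 0 0 1; 2 6 -1.2 0.5 -0.3 -0.5 2; 2 9 -1.9 1.2 -0.6 -1 3.1; 2 11.5 -2.5 2 -0.6 -1 3.1; 2 13.2 -2.8 2.6 -0.6 -1 3.1; 2 13.2 -2.8 2.6 -0.6 -1 3.1; 2 13.2 -2.8 2.6 -0.6 -1 3.1; 2 13.2 -2.8 2.6 -0.6 -1 3.1"
}}

```text
t: 18.33
position: [455.6, -183.5, 281.2]
tcp_rot: [2.79, 0.001, -1.935]
contact_force: [1.2, -0.6, -2.6]
finger_gap: 33.7
```

```bash
python3 - <<'E'
from f import *
from workcell import optics
w=optics.get_image("wrist");s=optics.get_image("side");sc=optics.get_image("scene")
c=optics.camera_info("wrist");o=bot.get_obs();print(o["joints"],o["position"],o["tcp_rot"],o["contact_force"])
p,T=target([518.3,-209.1,180],np.radians(-21))
print("2",plan(o["position"],o["tcp_rot"],p,T.as_euler('xyz')))
w=w[:,:,::-1].copy();s=s[:,:,::-1].copy();sc=sc[:,:,::-1].copy()
cv2.imwrite("pics/w12.png",w);cv2.imwrite("pics/s12.png",s);cv2.imwrite("pics/sc12.png",sc)
T0=Ro.from_euler('xyz',o["tcp_rot"]);M=T0*sR;O=o["position"]+T0.apply(so)
print("scanner axes",M.as_matrix(),"win",O+M.apply([60,0,-77.5]))
D=optics.camera_info("side");S=optics.camera_info("scene")
for im,cc in((w,c),(s,D),(sc,S)):
    for q in [(60,0,-77.5),(86,30,22),(86,-30,22),(34,30,22),(34,-30,22),(86,-30,-77),(86,30,-77),(-75,0,0)]:
        cv2.circle(im,tuple(int(round(v)) for v in proj(cc,O+M.apply(q))),1,(0,0,255),-1)
q=np.array([518.3,-209.1,80]);
for im,cc in((w,c),(s,D),(sc,S)): cv2.circle(im,tuple(int(round(v)) for v in proj(cc,q)),1,(0,255,255),-1)
A=cv2.resize(w[:,90:430],(380,430));B=cv2.resize(s[130:280,250:383],(381,430),interpolation=cv2.INTER_CUBIC)
cv2.imwrite("pics/c12.png",np.hstack([A,B]))
E
```

```text
[-0.491  0.331  1.297 -0.045  1.862  1.439] [ 455.339 -183.876  281.558] [ 2.791  0.    -1.935] [-0.462 -0.258 -2.795]
2 (array([ 0.08, -1.39,  3.9 ]), array([-0.01, -0.05,  0.08]))
scanner axes [[ 0.934  0.357 -0.   ]
 [-0.357  0.934  0.   ]
 [ 0.    -0.     1.   ]] win [ 518.949 -208.456  221.39 ]
```

View pics/c12.png

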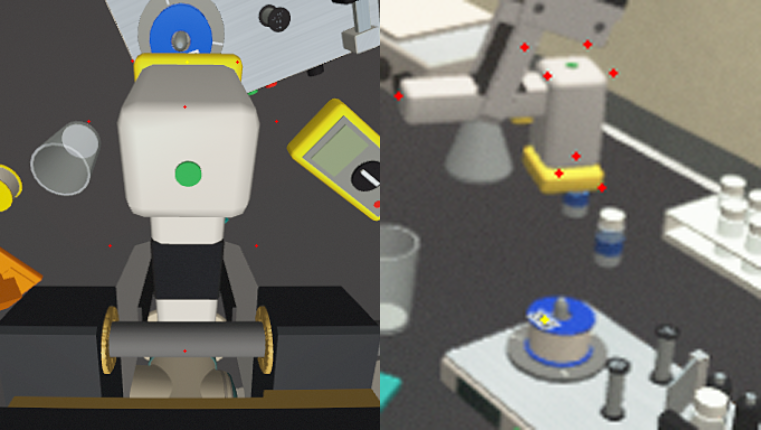

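The nose markers fall on the yellow nose corners in both views (side crop (600,187)), the head stands upright and the sticker marker sits on the sticker. I lower the last 40 mm.

{"op": "apply_moves", "data": {
  "moves": "2 0 -0.3 0.8 0 0 0; 2 0 -0.6 1.6 0 0 0; 2 0.1 -0.9 2.4 0 0 0; 2 0.1 -1.2 3.2 0 0 0; 2 0.1 -1.4 3.9 0 0 0; 2 0.1 -1.4 3.9 0 0 0; 2 0.1 -1.4 3.9 0 0 0; 2 0.1 -1.4 3.9 0 0 0"
}}

```text
t: 19.15
position: [454.0, -186.2, 239.7]
tcp_rot: [2.79, -0.0, -1.938]
contact_force: [-0.4, 0.1, -2.0]
finger_gap: 33.4
```

```bash
python3 - <<'E'
from f import *
from workcell import optics
P=[]
for i in range(6):
    s=optics.get_image("side");o=bot.get_obs();T0=Ro.from_euler('xyz',o["tcp_rot"]);M=T0*sR;O=o["position"]+T0.apply(so);P.append([*(O+M.apply([60,0,-77.5])),*M.apply([0,0,-1])])
print(np.mean(P,0),np.std(P,0),o["contact_force"],o["finger_gap"],o["joint_vel"],o["t"])
# nose (yellow) and blue reel masks in fixed views -> triangulate
sc=optics.get_image("scene");D=optics.camera_info("side");S=optics.camera_info("scene")
W=np.mean(P,0)[:3]
for n,im,c in(("side",s,D),("scene",sc,S)):
    h=cv2.cvtColor(im,cv2.COLOR_RGB2HSV);y=cv2.inRange(h,(20,130,110),(33,255,255));b=cv2.inRange(h,(105,150,60),(130,255,255))
    for nm,m,X in(("nose",y,W+[0,0,4]),("reel",b,np.array([537,-209,80.]))):
        k,_,st,ce=cv2.connectedComponentsWithStats(m);q=proj(c,X)
        j=1+np.argmin([np.hypot(*(e-q))+(0 if t[4]>25 else 999) for e,t in zip(ce[1:],st[1:])]);print(n,nm,"pred",q,"seen",ce[j],st[j])
E
```

```text
[ 517.667 -210.942  179.82    -0.001   -0.001   -1.   ] [0.035 0.045 0.063 0.    0.    0.   ] [ 0.262 -0.386 -2.228] 33.83571280610545 [ 0.     0.001  0.002 -0.    -0.001  0.001] 19.45
side nose pred [310.744 204.984] seen [312.018 207.371] [299 197  27  17 224]
side reel pred [313.207 239.282] seen [317.837 240.894] [309 234  16  13 104]
scene nose pred [214.796 132.646] seen [213.578 135.12 ] [206 129  16  10  83]
scene reel pred [211.803 157.975] seen [210.5   159.818] [205 155  15   9  66]
```

{"op": "apply_moves", "data": {
  "moves": "2 -0.1 0 0 0 0 0; 2 -0.2 0 0 0 0 0; 2 -0.2 0 0 0 0 0; 2 -0.2 0 0 0 0 0; 2 -0.2 0 0 0 0 0; 2 -0.2 0 0 0 0 0; 2 -0.2 0 0 0 0 0; 2 -0.2 0 0 0 0 0"
}}

```text
t: 20.17
position: [454.7, -184.2, 239.6]
tcp_rot: [2.789, -0.0, -1.937]
contact_force: [-0.3, -0.0, -1.7]
finger_gap: 33.6
```

```bash
python3 - <<'E'
from f import *
o=bot.get_obs();T0=Ro.from_euler('xyz',o["tcp_rot"]);M=T0*sR;O=o["position"]+T0.apply(so);print(O+M.apply([60,0,-77.5]),M.apply([0,0,-1]),o["contact_force"],o["finger_gap"],np.abs(o["joint_vel"]).max())
print(bot.finish_job())
E
```

```text
[ 518.148 -208.918  179.385] [-0.001 -0.    -1.   ] [-0.317 -0.03  -1.687] 33.64423485612426 0.001537642408251522
the job is handed in; nothing more can be done
None
```

The blue reel is loaded on the spindle and released, and the scanner is held over its code sticker. I handed the job in at about 20 s of the 58 s allowed; `finish_job` gives no verdict.

- **Reel:** I lowered it sticker up over the spindle until it met the platter with about 10 N of push, then let go. A picture afterwards showed it flat, with the spindle through the bore.
- **Scanner:** I gripped the handle, drew it 110 mm up the slant and turned it so the window looks straight down. At hand-in the window was computed to be at (518, -209, 179) mm, with the beam within 0.1° of vertical. That is about 99 mm above the sticker, which I had measured at (518, -209, 80).
- **Grip and contact:** The arm was still, the grip was steady at 33.6 mm opening, and the wrist force was just the scanner's weight (about 1.7 N).

**Disagreements in the last checks:**
- The fixed cameras show the yellow nose about 2.5 pixels lower than predicted. The reel showed a similar offset of 1.6 to 1.8 pixels, so I put it down to the colour mask catching the side faces.
- The top of the scanner's head looks smaller than the stated size. It looked the same in the cradle, so I did not take it as slip in the grip.
- I did not re-measure the other objects at the end, but nothing was felt touching them.

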